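# Cull the batch, then hold the curing box's sprung lid at its marker

### The job

Two of the five cast blocks on the board are bad: one is too short and one has a corner broken away. Put both in the cardboard scrap tray and leave the three whole blocks where they lie; then lift the curing box's sprung lid by its handle until the lid lies level with the angle marker rod at its side, and keep holding it there so that I can load the batch: finish while still holding the lid. Do not shift the marker, the bottle, the tape roll or the filler knife.

Things in the scene. Friction and masses are not known exactly. Their poses are not given: they have to be found in the camera images.
- short_center (a point): The short block: plain off-white cast plaster like the others but only 36 mm long, 24 mm wide, 30 mm high, 30 g. The point is its centre, half-way up; x along its length, z up. Lies on the 6 mm board.
- chipped_center (a point): The block with a broken-away corner: off-white plaster, 60 mm long, 30 mm high, 42 g; L-shaped from above. The point is the centre, half-way up, of its sound part, which is 36 mm long (x from -18 to +18 mm) and 24 mm wide (y); beyond it, from x = +18 to +42 mm, only a 9 mm wide strip at its -y side remains. z up. Grip it across the sound part.
- good1_center (a point): A whole block, plain off-white cast plaster, 60 x 24 x 30 mm (length, width, height), lying on the board; the point is its centre, x along its length, z up. To be left where it lies.
- good2_center (a point): A whole block, plain off-white cast plaster, 60 x 24 x 30 mm (length, width, height), lying on the board; the point is its centre, x along its length, z up. To be left where it lies.
- good3_center (a point): A whole block, plain off-white cast plaster, 60 x 24 x 30 mm (length, width, height), lying on the board; the point is its centre, x along its length, z up. To be left where it lies.
- board: Flat dark board, 240 x 300 x 6 mm, fixed, on the table; the five blocks stand on it, about 85 mm apart side by side and 120 mm between the two rows, each turned a little. Origin at the centre of its underside.
- scrap_tray: Open cardboard scrap tray, fixed, outside 130 (x) x 180 (y) x 45 mm (z), walls and floor about 4 mm. Origin at the centre of its underside.
- curing_box: Grey curing box, fixed, 200 (x) x 240 (y) x 120 mm (z), walls 6 mm. Origin at the centre of its underside; its -x side, at which the lid opens, faces the robot. A fixed quadrant (steel arc of 190 mm radius about the hinge axis) stands at its +y side, 132 mm from its centre, to 165 mm above the rim at its far end.
- lid (a joint): Opening angle of the lid, rad: 0 closed (level), growing as its front edge rises, to 1.4. Grey sheet 202 x 242 x 8 mm with an amber window, 0.35 kg; hinge axis along the box's y, 100 mm from the box's centre towards its +x and 120 mm above its underside; the lid's underside lies in the axis. A spring pulls it shut: about 5 N at the handle when closed, 6 to 8 N at the marker; let go, it shuts.
- lid_handle (a point): Middle of the lid's handle, a round steel bar of 12 mm diameter and 110 mm length along y, carried at both ends; it stands 36 mm above the lid's top at its front edge, 210 mm from the hinge towards -x and 44 mm above the lid's underside (lid frame). It turns with the lid: its x axis is the lid's x axis. The bar can turn between fingers that pinch it from above.
- mark_tip (a point): Tip of the angle marker: a straight dark steel rod, 8 mm thick, black knob near its end, reaching 215 mm forward from the lid's hinge axis (box's -x) and up, 143 mm to the box's +y side. Its x axis points along the rod back to the hinge. Its angle above level is the wanted lid opening, 0.40 to 0.75 rad: the tip stands 120 mm + 215 mm x sin(angle) above the table. Stiff; it stays as set.
- juice_bottle: Bystander: plastic bottle, 80 mm across, 200 mm tall, standing; origin under its base.
- tape_roll: Bystander: roll of tape, 90 mm across, 40 mm high, lying flat; origin under its centre.
- filler_knife: Bystander: filler knife lying flat beyond the box's left side; origin near its middle.
Mind the look-alikes: they are no part of the job. What is shaped like the part that bears short_center but purple is not meant.

How it is judged:
On the way, in this order (a step that is already met when the one before it is completed fails the run):
1. the short and the chipped block lie in the scrap tray, let go (x of short_center in the frame of scrap_tray between -0.065 and 0.065 m and y of short_center in the frame of scrap_tray between -0.09 and 0.09 m and z of each of short_center, chipped_center in the frame of scrap_tray below 0.045 m and x of chipped_center in the frame of scrap_tray between -0.065 and 0.065 m and y of chipped_center in the frame of scrap_tray between -0.09 and 0.09 m and not (contact force between the fingers and short above 0.1 N) and not (contact force between the fingers and chipped above 0.1 N)), for 0.2 s.
2. the lid is held at the marker by the gripper (angle between the x axis of lid_handle and the x axis of mark_tip, either way round below 0.07 rad and contact force between the fingers and lid above 2 N), for 0.3 s.
At the end, for the whole second after the job is handed in: The gripper's fingers still hold the lid (over 2 N on it), which stays within 0.07 rad (4 degrees) of parallel with the marker rod; both bad blocks lie in the scrap tray (centres within its walls and below its rim); the three whole blocks lie within 25 mm of where they were (all of step 2 and x of short_center in the frame of scrap_tray between -0.065 and 0.065 m and y of short_center in the frame of scrap_tray between -0.09 and 0.09 m and z of each of short_center, chipped_center in the frame of scrap_tray below 0.045 m and x of chipped_center in the frame of scrap_tray between -0.065 and 0.065 m and y of chipped_center in the frame of scrap_tray between -0.09 and 0.09 m and distance of each of good1_center, good2_center, good3_center from where it was at the start of the episode below 0.025 m); the arm keeps its last pose, push and grip.
It fails at once if a whole block is shifted by more than 25 mm (distance of any of good1_center, good2_center, good3_center from where it was at the start of the episode above 0.025 m).
It fails at once if the marker is shifted by more than 10 mm (distance of mark_tip from where it was at the start of the episode above 0.01 m).
It fails at once if the bottle, the tape roll or the filler knife is shifted by more than 25 mm (distance of any of juice_bottle, tape_roll, filler_knife from where it was at the start of the episode above 0.025 m).
It also fails if it takes over 72 s, if anything falls off the work surface, if the arm or the gripper's body presses on something with over 40 N, if the wrist force passes 120 N, or if a joint passes its speed limit or range.

### The arm

A 7-joint arm with a two-finger parallel gripper is mounted at the origin on the work surface. World frame = base frame: x ahead of the robot, y to its left, z up, the work surface at z = 0. Lengths are in m, angles in rad, forces in N, time in s.
With the tool pointing down it reaches from about 0.425 to 0.925 m from the base axis. Payload 6.8 kg.
Tool frame: the origin (TCP) lies midway between the tips of the shut fingers; the grasp point (between the pads) lies manip.grip_depth behind it (manip.grip_depth is the distance from the TCP to the grasp point, in m); z points along the fingers, y is the line along which they close (so a half turn about z gives the same grasp; the last joint's range is limited). The gripper opens to 88 mm and grips with 3 to 60 N. Pads are 20 mm wide; open, the fingers measure 115 mm over their backs; the gripper's body (75 mm by 178 mm) begins 61 mm behind the grasp point.
Start: joints at [-1.346, 0.477, 0.022, 1.555, -0.011, 1.109, -0.083], TCP at [0.221, 0.638, 0.223] pointing down, gripper open.
Joint ranges: [-2.96, 2.96], [-0.34, 2.1], [-1.41, 1.46], [0.24, 2.44], [-1.37, 4.51], [0.17, 1.92], [-2.96, 2.96]. Speed limits (rad/s): [2.39, 2.39, 3.14, 3.14, 3.14, 3.14, 3.14].

### API

Orientations are given as a unit quaternion [w, x, y, z].
In Python, from station import manip gives the robot as it stands. The module is installed in compiled form; this text tells all that it offers.
- The arm moves only by the shell command python3 -m creep 'ROWS' [FORCE]. ROWS is JSON, one flat list of numbers, 7 for each row, row after row: the shift along the tool's x, y, z in cm, then the turn, a rotation vector about the tool's x, y, z in rad, then the finger opening in cm, from 0 to 8.78. In form: [tx, ty, tz, wx, wy, wz, gripper, tx, ty, tz, wx, wy, wz, gripper, ...]. A call has 1 to 8 rows; each row shifts and turns the commanded pose from where the row before left it, along the tool's axes as they then stand; what a row does not reach is not made up. A row lasts 1/12 s, in which the tool goes at most 41.7 mm and 7.16 degrees, less where a joint would pass 70% of its speed; a pose out of reach is approached as far as the arm can. A call with a gripper value outside its range is refused whole. The fingers move at their own pace and stop on an object; FORCE is the grip in N (left out, the last holds). Time passes only in rows, so rows that do not move let the fingers close. It gives the time, the measured TCP pose, the force, the opening and the grip force at its end, in the units of the state.
- manip.state(): the state, without advancing time (a new reading comes with each control period).
- manip.capture(name): name is "scene" or "top" or "wrist"; returns a dict with "color" (480x640x3 uint8, red, green, blue), "intrinsics" (3x3 intrinsics, pixels), "R" (3x3) and "t" (3): a world point X has camera coordinates R X + t; the wrist camera has in their place "tool_from_camera" (4x4, takes a point from camera to tool coordinates, whose origin is the TCP and whose axes are the flange's). Camera axes: x right, y down, z forward; pixel columns grow to the right and rows downward; lengths in m; the calibration is good to about 2 mm. The wrist camera is an equidistant fisheye: a pixel r from the principal point sees the ray r / f radians off the axis. A picture is of the moment at which its call begins: read the wrist's pose just before it. There is no depth.
- manip.close_job(): hands the job in; it is judged then, once.
The state is a dict: "clock": time; "q": joint angles; "dq": joint speeds; "joint_torque": joint torques, N m; "position": TCP position; "ee_rot": TCP orientation; "contact_force": force on the tool from outside, world axes, zero at the start; "moment": the same for the moment, N m; "finger_gap": opening from 0.0 (shut) to 1.0 (fully open); "grip_force": force on a finger pad.
Only numpy, scipy, OpenCV 4.12 (cv2) and the standard library are available. Lean on these libraries where they do the work, as an engineer would, in place of code of your own. Each camera call takes 0.05 s, during which the arm holds its last target. There are 200 camera calls.

## Working session

There is one attempt and no reset: what is moved stays moved. The work goes in short steps, Python scripts to look and compute and a shell command to move; the robot and the scene stay as the last step left them, time stands still between calls to the robot, and variables do not carry over. Pictures are saved under pics/ and viewed, at most 10 in all, crops included, and the job is handed in when it is done.

```bash
mkdir -p pics
python3 - <<'E'
from station import manip
import cv2,pickle,numpy as np
s=manip.state();print(s,manip.grip_depth)
d={}
for n in("scene","top"):
    c=manip.capture(n);d[n]=c;cv2.imwrite(f"pics/{n}0.png",c["color"][:,:,::-1]);print(n,c["intrinsics"],c["R"],c["t"])
pickle.dump(d,open("d.pkl","wb"))
E
```

```text
{'clock': 0.0, 'q': array([-1.34609332,  0.47777787,  0.02232649,  1.55643421, -0.01148885,
        1.10927866, -0.08309155]), 'dq': array([-0.0006764 , -0.00015124, -0.00032618, -0.00093778, -0.0004239 ,
        0.00024822,  0.0008057 ]), 'joint_torque': array([-3.11992771e-04, -5.82859862e+01,  1.53427318e+00, -2.72608048e+01,
       -5.43402869e-02,  1.69174292e-02,  1.60632230e-04]), 'position': array([0.22033415, 0.63740139, 0.22170365]), 'ee_rot': array([-7.98731753e-05,  1.65611417e-01,  9.86190689e-01, -8.81409431e-04]), 'contact_force': array([-0.01916383, -0.69809024, -0.28491788]), 'moment': array([-0.01685129, -0.01022133, -0.00408601]), 'grip_force': 0.0, 'finger_gap': 0.9983194739149918} 0.0187
scene [[522.61762898   0.         313.00661555]
 [  0.         522.61762898 240.61365545]
 [  0.           0.           1.        ]] [[ 0.70308268  0.71103416 -0.0102552 ]
 [ 0.56463198 -0.56696833 -0.59978133]
 [-0.43227938  0.41590545 -0.80009824]] [-0.45228888 -0.18073559  1.40557245]
top [[553.18085156   0.         321.72405828]
 [  0.         553.18085156 235.00556905]
 [  0.           0.           1.        ]] [[ 1.13047267e-02 -9.99936065e-01  2.61038994e-04]
 [-9.94638775e-01 -1.12716735e-02 -1.02794249e-01]
 [ 1.02790619e-01  9.02421383e-04 -9.94702606e-01]] [0.05984053 0.56271223 1.49134986]
```

View pics/top0.png

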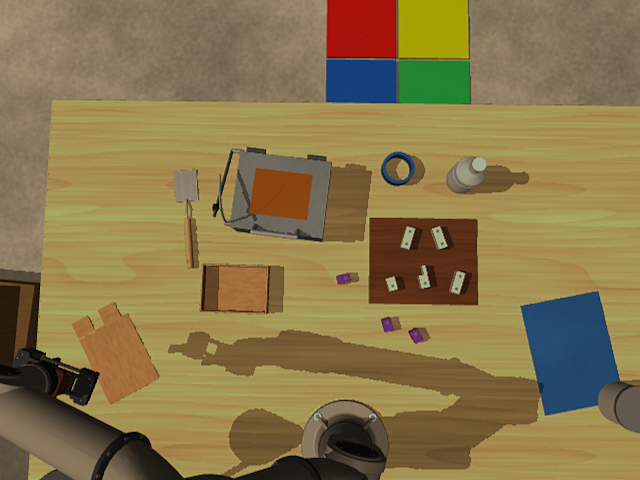

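View pics/scene0.png

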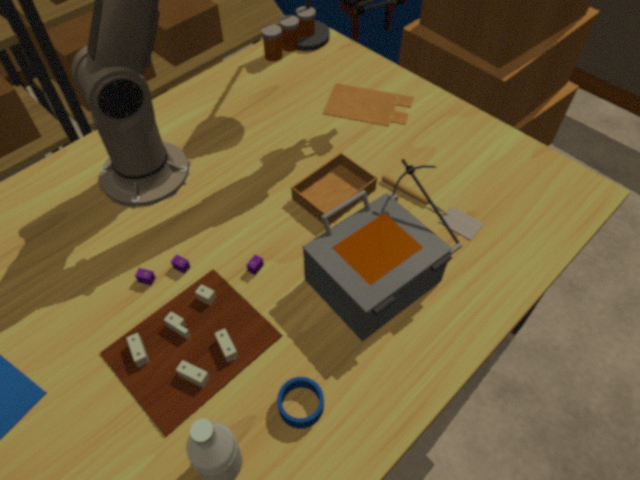

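Top view: short block at (392,284), chipped at (425,279), whole ones at (458,282), (409,238), (440,238). The tray is at (236,288), the box at (280,197) with its handle at (272,234), and the marker knob at about (215,210). Next I'll make a zoomed composite and segment the blocks.

```bash
cat > h.py <<'E'
import numpy as np,cv2,pickle
from scipy.spatial.transform import Rotation as Ro
def ray(c,u,v):
    d=np.linalg.inv(c["intrinsics"])@[u,v,1.];return -c["R"].T@c["t"],c["R"].T@d
def atz(c,u,v,z):
    o,d=ray(c,u,v);return (o+d*(z-o[2])/d[2])
def proj(c,X):
    p=c["intrinsics"]@(c["R"]@np.asarray(X,float)+c["t"]);return p[:2]/p[2]
def tri(c1,p1,c2,p2):
    o1,d1=ray(c1,*p1);o2,d2=ray(c2,*p2)
    A=np.c_[d1,-d2];s=np.linalg.lstsq(A,o2-o1,rcond=None)[0]
    a=o1+s[0]*d1;b=o2+s[1]*d2;return (a+b)/2,np.linalg.norm(a-b)
def toolrot(s):
    w,x,y,z=s["ee_rot"];return Ro.from_quat([x,y,z,w])
E
python3 - <<'E'
from h import *
d=pickle.load(open("d.pkl","rb"));t=d["top"];im=t["color"][:,:,::-1].copy();sc=d["scene"]["color"][:,:,::-1]
hsv=cv2.cvtColor(im,cv2.COLOR_BGR2HSV)
m=((hsv[...,1]<70)&(hsv[...,2]>120)).astype(np.uint8);mm=np.zeros_like(m);mm[222:302,372:475]=m[222:302,372:475]
n,l,st,ce=cv2.connectedComponentsWithStats(mm)
for i in range(1,n):
    if st[i,4]<20: continue
    ys,xs=np.where(l==i);P=np.array([atz(t,x,y,.036)[:2] for x,y in zip(xs,ys)],np.float32)
    r=cv2.minAreaRect(P);print(ce[i],st[i,4],np.round(P.mean(0),4),np.round(r[0],4),np.round(r[1],4),r[2])
a=cv2.resize(im[220:305,368:478],(400,309),interpolation=3)
b=cv2.resize(im[140:320,160:340],(400,400),interpolation=3)
c=cv2.resize(sc[150:350,280:480],(400,400),interpolation=3)
a2=cv2.resize(sc[270:400,100:240],(400,371)[:2],interpolation=3)
o=np.zeros((800,800,3),np.uint8);o[:309,:400]=a;o[400:771,:400]=a2;o[:400,400:]=b;o[400:,400:]=c
cv2.imwrite("pics/comp.png",cv2.resize(o,(600,600)))
E
```

```text
[407.44571429 237.21714286] 175 [ 0.5579 -0.1683] [ 0.5577 -0.1684] [0.0225 0.06  ] 73.9762191772461
[439.14689266 237.29943503] 177 [ 0.5586 -0.255 ] [ 0.5591 -0.2548] [0.0596 0.0233] 19.38620376586914
[423.80851064 278.18439716] 141 [ 0.4466 -0.2122] [ 0.4517 -0.2097] [0.0609 0.0226] 11.693907737731934
[457.5480226  281.94350282] 177 [ 0.4375 -0.3036] [ 0.4373 -0.3038] [0.0229 0.0595] 72.61859893798828
[391.25892857 283.26785714] 112 [ 0.4319 -0.1238] [ 0.4314 -0.1242] [0.0363 0.0232] 16.00555419921875
```

View pics/comp.png

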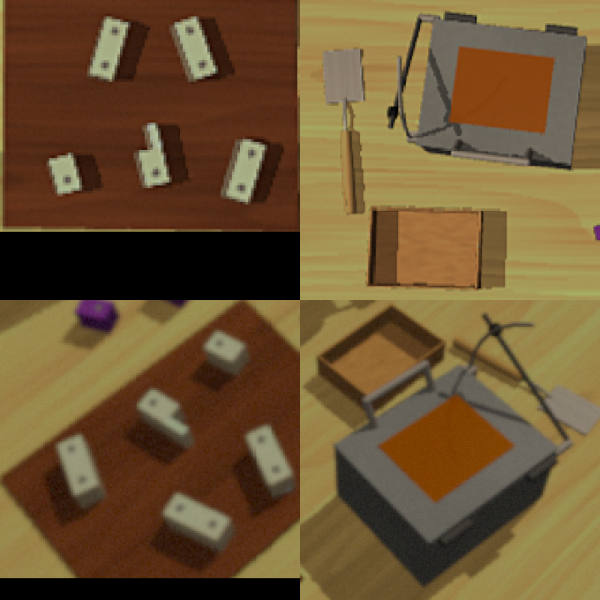

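The composite confirms the L block: its strip points to world +x on the -y side, so its sound part is the near end. Handle, marker and lid corners are readable, so I'll work out the numbers.

Run:
```python
from h import *
d=pickle.load(open("d.pkl","rb"));t=d["top"];s=d["scene"]
T=lambda a,b:(160+(a-300)/1.6667,140+b/1.6667)
S=lambda a,b:(280+(a-300)/1.5,150+(b-300)/1.5)
for n,p,q in[("hL",(452,153),(368,400)),("hR",(530,161),(428,365)),("knob",(392,117),(493,325)),("mhinge",(425,17),(565,442))]:
    pass
print("handle L(+y)",tri(t,T(452,153),s,S(428,365)));print("handle R",tri(t,T(530,161),s,S(368,400)))
print("knob",tri(t,T(392,117),s,S(493,325)));print("mh",tri(t,T(425,17),s,S(565,442)))
for p in[(410,148),(572,167),(587,38),(432,20)]:print("lid",T(*p),atz(t,*T(*p),.128))
for p in[(370,207),(482,210),(481,288),(370,288)]:print("tray",atz(t,*T(*p),.045))
from station import manip
st=manip.state();R=toolrot(st);print(R.as_matrix(),st["position"])
```

```text
handle L(+y) (array([0.5561507 , 0.24508207, 0.16150759]), np.float64(0.005213046785898951))
handle R (array([0.54552038, 0.12865484, 0.17241995]), np.float64(0.009351822524052623))
knob (array([0.60161913, 0.32594507, 0.21739869]), np.float64(0.004814925990583647))
mh (array([0.77144129, 0.29498951, 0.13173172]), np.float64(0.0018739318416081097))
lid (225.99868002639948, 228.7982240355193) [0.56502319 0.31241915 0.128     ]
lid (323.1967360652787, 240.1979960400792) [0.53841675 0.06218577 0.128     ]
lid (332.19655606887864, 162.7995440091198) [0.74105816 0.04098826 0.128     ]
lid (239.19841603167936, 151.9997600047999) [0.76701084 0.28385395 0.128     ]
tray [0.47731453 0.38905285 0.045     ]
tray [0.47450645 0.20723682 0.045     ]
tray [0.34913488 0.20620383 0.045     ]
tray [0.3471188  0.38468343 0.045     ]
[[-9.45162010e-01  3.26601580e-01 -4.27311274e-04]
 [ 3.26601845e-01  9.45160763e-01 -1.53865308e-03]
 [-9.86486764e-05 -1.59383708e-03 -9.99998725e-01]] [0.22032167 0.63747649 0.221802  ]
```

```bash
cat >> h.py <<'E'
def plan(x,y,z,yaw=None):
    "turn (about tool z, first) then shift in the turned axes, cm"
    from station import manip
    s=manip.state();R=toolrot(s)
    xa=R.as_matrix()[:,0];cur=np.degrees(np.arctan2(xa[1],xa[0]))
    wz=0
    if yaw is not None:
        wz=-np.radians((yaw-cur+180)%360-180);R=R*Ro.from_rotvec([0,0,wz])
    dl=R.inv().apply(np.array([x,y,z])-s["position"])*100
    print("t",round(s["clock"],2),"pos",s["position"].round(4),"yaw",cur.round(1),"tilt",R.as_matrix()[:,2].round(3),"wz",np.round(wz,3),"shift",dl.round(2),"gap",round(float(s["finger_gap"]),3),"grip",s["grip_force"],"F",s["contact_force"].round(1),"q",s["q"].round(2))
E
python3 -m creep '[-2.9,-2.3,-0.3,0,0,0,8.7,-2.9,-2.3,-0.3,0,0,0,8.7,-2.9,-2.3,-0.3,0,0,0,8.7,-2.9,-2.3,-0.3,0,0,0,8.7,-2.9,-2.3,-0.3,0,0,0,8.7,-2.9,-2.3,-0.3,0,0,0,8.7,-2.9,-2.3,-0.3,0,0,0,8.7,-2.9,-2.3,-0.3,0,0,0,8.7]'
python3 -m creep '[-2.9,-2.3,-0.3,0,0,0,8.7,-2.9,-2.3,-0.3,0,0,0,8.7,0,0,0,0,0,0.12,5,0,0,0,0,0,0.12,5,0,0,0,0,0,0.12,5,0,0,0,0,0,0.12,5,0,0,0,0,0,0.12,5,0,0,0,0,0,0.12,5]'
python3 -m creep '[0,0,0,0,0,0.12,5,0,0,0,0,0,0.12,5,0,0,0,0,0,0.12,5,0,0,0,0,0,0.12,5,0,0,0,0,0,0.12,5,0,0,0,0,0,0.12,5,0,0,0,0,0,0.12,5,0,0,0,0,0,0.12,5]'
python3 -c "from h import *;plan(.43,-.04,.2,16)"
```

```text
clock: 0.77
position: [0.3802, 0.3864, 0.2466]
ee_rot: [-0.0, 0.166, 0.986, -0.0]
contact_force: [0.1, 0.1, 0.3]
finger_gap: 0.991
grip_force: 0.0
clock: 1.43
position: [0.4192, 0.3256, 0.2523]
ee_rot: [-0.0, 0.505, 0.863, -0.0]
contact_force: [0.4, -0.4, -0.5]
finger_gap: 0.588
grip_force: 0.0
clock: 2.1
position: [0.4192, 0.3257, 0.2523]
ee_rot: [0.0, 0.846, 0.532, -0.0]
contact_force: [-0.2, 0.2, 0.8]
finger_gap: 0.569
grip_force: 0.0
t 2.1 pos [0.4192 0.3257 0.2523] yaw 64.3 tilt [-0.001 -0.001 -1.   ] wz 0.844 shift [-9.04 35.45  5.25] gap 0.569 grip 0.0 F [-0.2  0.2  0.8] q [-1.1   0.21  0.38  1.88 -0.09  1.06 -1.13]
```

```bash
python3 -m creep '[0,0,0,0,0,0.12,5,0,0,0,0,0,0.12,5,0,0,0,0,0,0.12,5,0,0,0,0,0,0.12,5,0,0,0,0,0,0.12,5,0,0,0,0,0,0.12,5,0,0,0,0,0,0.124,5,-0.93,3.63,0.75,0,0,0,5]' >/dev/null
python3 -m creep '[-0.93,3.63,0.75,0,0,0,5,-0.93,3.63,0.75,0,0,0,5,-0.93,3.63,0.75,0,0,0,5,-0.93,3.63,0.75,0,0,0,5,-0.93,3.63,0.75,0,0,0,5,-0.93,3.63,0.75,0,0,0,5,-0.93,3.63,0.75,0,0,0,5,-0.93,3.63,0.75,0,0,0,5]'>/dev/null
python3 -m creep '[-0.93,3.63,0.75,0,0,0,5,-0.93,3.63,0.75,0,0,0,5,-0.93,3.63,0.75,0,0,0,5,0,0,0,0,0,0,5]'
python3 - <<'E'
from h import *
from station import manip
plan(.4315,-.124,.005,16)
s=manip.state();c=manip.capture("wrist");c["state"]=s;pickle.dump(c,open("w1.pkl","wb"));print(c["tool_from_camera"].round(4),c["intrinsics"].round(1))
cv2.imwrite("pics/w1.png",c["color"][:,:,::-1])
E
```

```text
clock: 3.77
position: [0.4331, -0.1308, 0.1621]
ee_rot: [0.001, 0.991, 0.137, -0.0]
contact_force: [0.3, 0.3, -0.1]
finger_gap: 0.57
grip_force: 0.0
t 3.77 pos [ 0.4331 -0.1308  0.1621] yaw 15.7 tilt [-0.001 -0.003 -1.   ] wz -0.004 shift [ 0.05 -0.74 15.71] gap 0.57 grip 0.0 F [ 0.3  0.3 -0.1] q [-0.53  0.23  0.79  2.17 -0.22  0.82 -0.89]
[[-4.000e-04 -9.695e-01 -2.452e-01  6.570e-02]
 [ 1.000e+00  1.000e-04 -1.800e-03  6.000e-04]
 [ 1.800e-03 -2.452e-01  9.695e-01 -1.631e-01]
 [ 0.000e+00  0.000e+00  0.000e+00  1.000e+00]] [[371.6   0.  321.4]
 [  0.  371.6 244.3]
 [  0.    0.    1. ]]
```

View pics/w1.png

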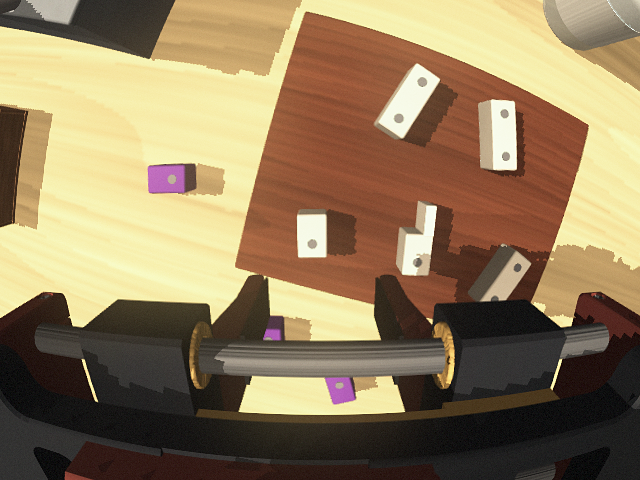

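The wrist view shows the short block at (312,232), nearly square to the tool, and the chipped block at (413,245) with its strip up and to the right. I'll convert them at the top-face height.

```bash
cat >> h.py <<'E'
def watz(c,u,v,z):
    K=c["intrinsics"];dx,dy=u-K[0,2],v-K[1,2];r=np.hypot(dx,dy);th=r/K[0,0]
    d=np.array([np.sin(th)*dx/r,np.sin(th)*dy/r,np.cos(th)]);T=c["tool_from_camera"]
    R=toolrot(c["state"]).as_matrix();o=R@T[:3,3]+c["state"]["position"];d=R@T[:3,:3]@d
    return o+d*(z-o[2])/d[2]
E
python3 - <<'E'
from h import *
c=pickle.load(open("w1.pkl","rb"));im=c["color"].astype(int)
for thr in(190,215,235):
    m=((im.min(2)>thr)).astype(np.uint8);m[:,:240]=0;m[:60]=0;m[300:]=0;m[:,590:]=0
    n,l,st,ce=cv2.connectedComponentsWithStats(m)
    for i in range(1,n):
        if st[i,4]<300: continue
        ys,xs=np.where(l==i);P=np.array([watz(c,x,y,.036)[:2] for x,y in zip(xs,ys)],np.float32)
        r=cv2.minAreaRect(P);print(thr,ce[i].round(),st[i,4],P.mean(0).round(4),np.round(r[0],4),np.round(r[1],4),round(r[2],1))
E
```

```text
190 [409. 100.] 1870 [ 0.5562 -0.1675] [ 0.5569 -0.1677] [0.0228 0.0587] 73.8
190 [503. 135.] 1493 [ 0.558  -0.2539] [ 0.5582 -0.2541] [0.0587 0.023 ] 19.3
190 [419. 242.] 1076 [ 0.4492 -0.2101] [ 0.4507 -0.2093] [0.0588 0.0233] 12.5
190 [311. 235.] 1123 [ 0.4312 -0.1233] [ 0.4305 -0.1233] [0.0337 0.0225] 15.7
215 [409. 100.] 1767 [ 0.5563 -0.1674] [ 0.5568 -0.1677] [0.0221 0.058 ] 73.9
215 [503. 134.] 1422 [ 0.5581 -0.2539] [ 0.558  -0.2542] [0.0583 0.0225] 19.1
215 [419. 242.] 1008 [ 0.4495 -0.2101] [ 0.4509 -0.2094] [0.0584 0.023 ] 12.5
215 [311. 235.] 1029 [ 0.4311 -0.1232] [ 0.4304 -0.123 ] [0.0336 0.0215] 15.8
```

```bash
python3 -m creep '[0,-0.76,2,0,0,0,5,0,0,3,0,0,0,5,0,0,3,0,0,0,5,0,0,3,0,0,0,5,0,0,2,0,0,0,5,0,0,1.5,0,0,0,5,0,0,0.7,0,0,0,5,0,0,0,0,0,0,5]'
python3 -m creep '[0,0,0,0,0,0,1.5,0,0,0,0,0,0,1.5,0,0,0,0,0,0,1.5,0,0,0,0,0,0,1.5,0,0,0,0,0,0,1.5]' 15
python3 -m creep '[0,0,-1,0,0,0,1.5,0,0,-3,0,0,0,1.5,0,0,-4,0,0,0,1.5,0,0,-4,0,0,0,1.5,0,0,-2,0,0,0,1.5,0,0,0,0,0,0,1.5]'
python3 -c "from h import *;plan(.412,.335,.12)"
```

```text
clock: 4.48
position: [0.4318, -0.1151, 0.0096]
ee_rot: [-0.001, 0.99, 0.143, -0.001]
contact_force: [-1.2, -0.5, -0.0]
finger_gap: 0.57
grip_force: 0.0
clock: 4.9
position: [0.4333, -0.1162, 0.0114]
ee_rot: [0.0, 0.99, 0.142, 0.001]
contact_force: [-1.3, -0.2, 7.1]
finger_gap: 0.272
grip_force: 15.0
clock: 5.4
position: [0.4351, -0.1168, 0.1549]
ee_rot: [-0.0, 0.99, 0.142, 0.004]
contact_force: [0.5, 0.0, -0.7]
finger_gap: 0.273
grip_force: 15.0
t 5.4 pos [ 0.4351 -0.1168  0.1549] yaw 16.3 tilt [ 0.008  0.001 -1.   ] wz 0 shift [ 10.42 -44.02   3.53] gap 0.273 grip 15.000088512897491 F [ 0.5  0.  -0.7] q [-0.57  0.24  0.81  2.18 -0.25  0.8  -0.89]
```

```bash
python3 -m creep '[0.87,-3.67,0,0,0,0,1.5,0.87,-3.67,0,0,0,0,1.5,0.87,-3.67,0,0,0,0,1.5,0.87,-3.67,0,0,0,0,1.5,0.87,-3.67,0,0,0,0,1.5,0.87,-3.67,0,0,0,0,1.5,0.87,-3.67,0,0,0,0,1.5,0.87,-3.67,0,0,0,0,1.5]'
python3 -m creep '[0.87,-3.67,0,0,0,0,1.5,0.87,-3.67,0,0,0,0,1.5,0.87,-3.67,0,0,0,0,1.5,0.87,-3.67,0,0,0,0,1.5,0,0,0,0,0,0,1.5]'
python3 -c "from h import *;plan(.412,.335,.022)"
```

```text
clock: 6.07
position: [0.4157, 0.1866, 0.1504]
ee_rot: [-0.0, 0.99, 0.142, -0.001]
contact_force: [1.1, 0.3, 0.2]
finger_gap: 0.273
grip_force: 15.0
clock: 6.48
position: [0.4068, 0.3439, 0.15]
ee_rot: [-0.001, 0.989, 0.147, 0.0]
contact_force: [-0.3, -0.1, -0.5]
finger_gap: 0.275
grip_force: 15.0
t 6.48 pos [0.4068 0.3439 0.15  ] yaw 16.9 tilt [ 0.     0.002 -1.   ] wz 0 shift [ 0.23  1.03 12.8 ] gap 0.275 grip 15.000820755958557 F [-0.3 -0.1 -0.5] q [-1.3   0.37  0.6   2.   -0.28  0.85 -1.82]
```

```bash
python3 -m creep '[0.2,1.5,2,0,0,0,1.5,0,0,3,0,0,0,1.5,0,0,3,0,0,0,1.5,0,0,3,0,0,0,1.5,0,0,1.5,0,0,0,1.5,0,0,0,0,0,0,1.5,0,0,0,0,0,0,4,0,0,0,0,0,0,4]'
python3 -m creep '[0,0,0,0,0,0,4,0,0,-1,0,0,0,4,0,0,-3,0,0,0,4,0,0,-4,0,0,0,4,0,0,-4,0,0,0,5,0,0,-1,0,0,0,5,0,0,0,0,0,0,5,0,0,0,0,0,0,5]'
python3 -c "from h import *;plan(.4395,-.212,.15,12)"
```

```text
clock: 7.15
position: [0.4157, 0.3219, 0.0265]
ee_rot: [-0.0, 0.99, 0.142, 0.0]
contact_force: [-0.2, 0.2, 0.1]
finger_gap: 0.383
grip_force: 0.0
clock: 7.82
position: [0.4152, 0.3224, 0.1568]
ee_rot: [-0.001, 0.99, 0.142, 0.001]
contact_force: [-0.7, -0.7, 0.7]
finger_gap: 0.567
grip_force: 0.0
t 7.82 pos [0.4152 0.3224 0.1568] yaw 16.3 tilt [ 0.001  0.003 -1.   ] wz 0.076 shift [-8.74 52.78  0.54] gap 0.567 grip 0.0 F [-0.7 -0.7  0.7] q [-1.29  0.36  0.63  2.01 -0.28  0.86 -1.79]
```

```bash
python3 -m creep '[0,0,0,0,0,0.076,5,-0.62,3.77,0,0,0,0,5,-0.62,3.77,0,0,0,0,5,-0.62,3.77,0,0,0,0,5,-0.62,3.77,0,0,0,0,5,-0.62,3.77,0,0,0,0,5,-0.62,3.77,0,0,0,0,5,-0.62,3.77,0,0,0,0,5]' >/dev/null
python3 -m creep '[-0.62,3.77,0,0,0,0,5,-0.62,3.77,0,0,0,0,5,-0.62,3.77,0,0,0,0,5,-0.62,3.77,0,0,0,0,5,-0.62,3.77,0,0,0,0,5,-0.62,3.77,0,0,0,0,5,-0.62,3.77,0,0,0,0,5,0,0,0,0,0,0,5]' 
python3 -m creep '[0,0,0,0,0,0,5,0,0,0,0,0,0,5]' >/dev/null
python3 -c "from h import *;plan(.4395,-.212,.01,12)"
```

```text
clock: 9.15
position: [0.4376, -0.2205, 0.1553]
ee_rot: [0.002, 0.995, 0.099, -0.001]
contact_force: [-0.5, -0.2, 0.7]
finger_gap: 0.569
grip_force: 0.0
t 9.32 pos [ 0.4386 -0.2117  0.1545] yaw 11.9 tilt [-0.003  0.001 -1.   ] wz -0.001 shift [ 0.11  0.06 14.45] gap 0.569 grip 0.0 F [-0.3 -0.6 -0.4] q [-0.36  0.33  0.83  2.1  -0.33  0.84 -0.7 ]
```

```bash
python3 -m creep '[0,0,2,0,0,0,5,0,0,3,0,0,0,5,0,0,3,0,0,0,5,0,0,3,0,0,0,5,0,0,2,0,0,0,5,0,0,1,0,0,0,5,0,0,0.4,0,0,0,5,0,0,0,0,0,0,5]'
python3 -m creep '[0,0,0,0,0,0,1.5,0,0,0,0,0,0,1.5,0,0,0,0,0,0,1.5,0,0,0,0,0,0,1.5,0,0,0,0,0,0,1.5]' 15
python3 -m creep '[0,0,-1,0,0,0,1.5,0,0,-3,0,0,0,1.5,0,0,-4,0,0,0,1.5,0,0,-4,0,0,0,1.5,0,0,-2,0,0,0,1.5,0,0,0,0,0,0,1.5,0,0,0,0,0,0,1.5]'
python3 -c "from h import *;plan(.40,.25,.15)"
```

```text
clock: 9.98
position: [0.4395, -0.2113, 0.0113]
ee_rot: [-0.0, 0.994, 0.105, -0.001]
contact_force: [-0.0, -0.5, 0.8]
finger_gap: 0.57
grip_force: 0.0
clock: 10.4
position: [0.4402, -0.2125, 0.0123]
ee_rot: [0.0, 0.995, 0.104, 0.001]
contact_force: [-1.1, 1.2, 4.7]
finger_gap: 0.279
grip_force: 14.9
clock: 10.98
position: [0.4403, -0.2123, 0.1528]
ee_rot: [-0.0, 0.995, 0.104, 0.001]
contact_force: [-0.2, 0.5, -1.5]
finger_gap: 0.275
grip_force: 14.9
t 10.98 pos [ 0.4403 -0.2123  0.1528] yaw 12.0 tilt [ 0.003  0.    -1.   ] wz 0 shift [  5.65 -46.06   0.29] gap 0.275 grip 14.903263449668884 F [-0.2  0.5 -1.5] q [-0.36  0.34  0.84  2.1  -0.35  0.83 -0.68]
```

```bash
python3 -m creep '[0.42,-3.62,0,0,0,0,1.5,0.42,-3.62,0,0,0,0,1.5,0.42,-3.62,0,0,0,0,1.5,0.42,-3.62,0,0,0,0,1.5,0.42,-3.62,0,0,0,0,1.5,0.42,-3.62,0,0,0,0,1.5,0.42,-3.62,0,0,0,0,1.5,0.42,-3.62,0,0,0,0,1.5]' >/dev/null
python3 -m creep '[0.42,-3.62,0,0,0,0,1.5,0.42,-3.62,0,0,0,0,1.5,0.42,-3.62,0,0,0,0,1.5,0.42,-3.62,0,0,0,0,1.5,0.42,-3.62,0,0,0,0,1.5,0,0,0,0,0,0,1.5,0,0,0,0,0,0,1.5,0,0,0,0,0,0,1.5]' >/dev/null
python3 - <<'E'
from h import *;plan(.40,.26,.026)
from station import manip
s=manip.state();c=manip.capture("wrist");c["state"]=s;pickle.dump(c,open("w2.pkl","wb"))
cv2.imwrite("pics/w2.png",c["color"][:,:,::-1])
E
```

```text
t 12.32 pos [0.3948 0.2579 0.1505] yaw 11.9 tilt [-0.002 -0.003 -1.   ] wz 0 shift [ 0.58 -0.13 12.45] gap 0.276 grip 14.90300104022026 F [ 0.2 -0.3 -1.4] q [-1.32  0.29  0.72  2.13 -0.26  0.81 -1.8 ]
```

View pics/w2.png

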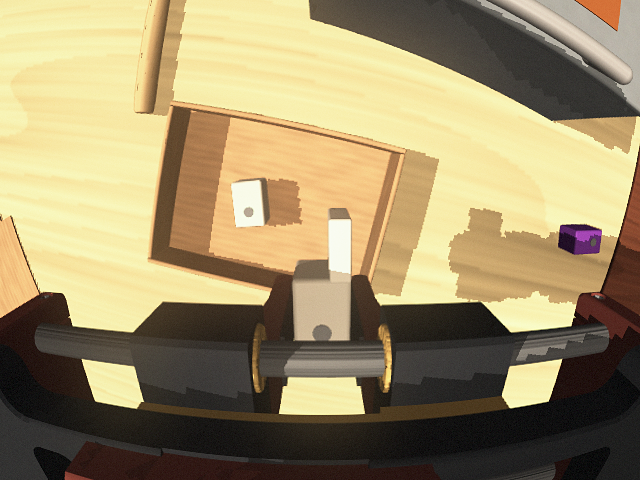

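The short block lies flat in the tray at (250,203), and the chipped block is held with its strip forward. Lowering it beside the short one.

```bash
python3 -m creep '[0.6,-0.2,2,0,0,0,1.5,0,0,3,0,0,0,1.5,0,0,3,0,0,0,1.5,0,0,3,0,0,0,1.5,0,0,1.4,0,0,0,1.5,0,0,0,0,0,0,1.5,0,0,0,0,0,0,4,0,0,0,0,0,0,4]'
python3 -m creep '[0,0,0,0,0,0,4,0,0,-1,0,0,0,4,0,0,-3,0,0,0,4,0,0,-4,0,0,0,4,0,0,-4,0,0,0,5,0,0,-4,0,0,0,5,0,0,-3,0,0,0,5,0,0,0,0,0,0,5]'
python3 - <<'E'
from h import *
from station import manip
d={}
for n in("scene","top"):d[n]=manip.capture(n)
pickle.dump(d,open("d2.pkl","wb"))
plan(.45,.16,.25,84)
t=d["top"]["color"][:,:,::-1];s=d["scene"]["color"][:,:,::-1]
o=np.zeros((600,800,3),np.uint8)
o[:300,:400]=cv2.resize(t[255:330,185:285],(400,300),interpolation=2)
o[:300,400:]=cv2.resize(t[140:245,195:335],(400,300),interpolation=2)
o[300:,:]=cv2.resize(s[150:285,290:490][:,:],(800,540),interpolation=2)[:300]
cv2.imwrite("pics/c2.png",o)
E
```

```text
clock: 13.03
position: [0.402, 0.2619, 0.0286]
ee_rot: [-0.0, 0.995, 0.103, 0.001]
contact_force: [-0.1, -0.4, 0.1]
finger_gap: 0.389
grip_force: 0.0
clock: 13.7
position: [0.4042, 0.2641, 0.2243]
ee_rot: [-0.004, 0.995, 0.104, 0.004]
contact_force: [1.6, -0.8, -0.0]
finger_gap: 0.567
grip_force: 0.0
t 13.8 pos [0.4014 0.2631 0.2195] yaw 12.0 tilt [ 0.002  0.004 -1.   ] wz -1.257 shift [-9.74  5.92 -3.09] gap 0.569 grip 0.0 F [-0.7  0.  -0.4] q [-1.4   0.18  0.79  2.05 -0.16  0.96 -1.89]
```

View pics/c2.png

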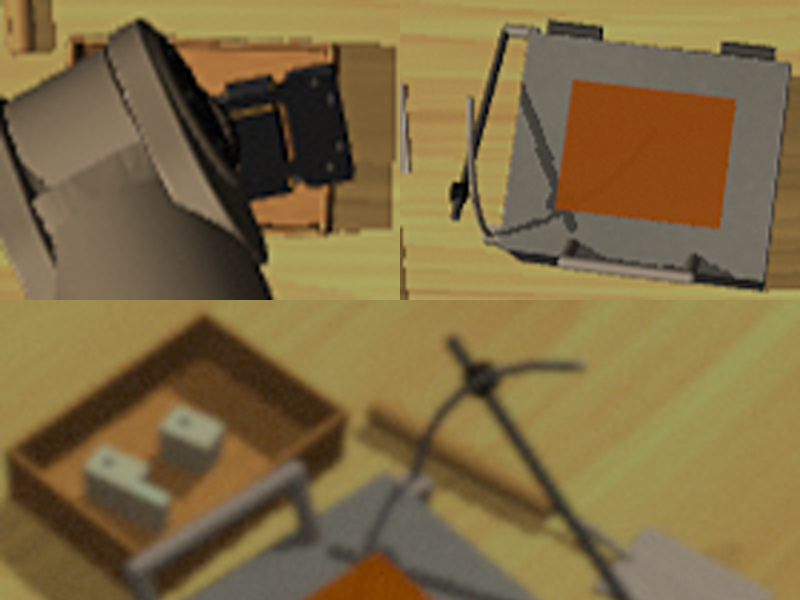

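Both bad blocks lie flat in the tray: chipped at (125,490) and short at (190,440) in the scene crop. The marker tip is at (457,217) in the top crop and (453,340) in the scene crop. I'll fit the box pose and marker angle by reprojection.

Run:
```python
from h import *
from scipy.optimize import least_squares
d=pickle.load(open("d2.pkl","rb"));t,s=d["top"],d["scene"]
T=lambda a,b:np.array((195+(a-400)/2.857,140+b/2.857));S=lambda a,b:np.array((290+a/4,150+(b-300)/4))
def P(p,x,y,z):
    c,sn=np.cos(p[2]),np.sin(p[2]);return [p[0]+c*x-sn*y,p[1]+sn*x+c*y,z]
def f(p):
    L=215;a=p[3];tip=P(p,.1-.215*np.cos(a),.143,.12+.215*np.sin(a))
    hl=P(p,-.11,.055,.164);hr=P(p,-.11,-.055,.164)
    r=[proj(t,tip)-T(457,217),proj(s,tip)-S(453,340),proj(t,hl)-T(560,262),proj(t,hr)-T(692,275),
       proj(s,hl)-S(293,470),proj(s,hr)-S(140,566),proj(t,P(p,.1,.143,.12))-T(506,30),proj(t,P(p,.1,-.121,.128))-T(790,63)]
    # rod line constraint in the scene view
    h=proj(s,P(p,.1,.143,.12));q=proj(s,tip);n=np.array([-(h-q)[1],(h-q)[0]])/np.linalg.norm(h-q)
    return np.r_[np.ravel(r),n@(S(600,570)-q)]
o=least_squares(f,[.65,.17,-.1,.5],loss="soft_l1");p=o.x
print(p.round(4),f(p).round(1));J=np.linalg.inv(o.jac.T@o.jac);print(np.sqrt(np.diag(J)).round(4))
print("hinge",P(p,.1,0,.12),"handle",P(p,-.11,0,.164),"yaw",np.degrees(p[2]))
# rod angle also from two views of a line: plane intersection
def pl(c,a,b):
    o,d1=ray(c,*a);_,d2=ray(c,*b);return np.cross(d1,d2)
v=np.cross(pl(t,T(457,217),T(506,30)),pl(s,S(453,340),S(600,570)));v/=np.linalg.norm(v);print("rod dir",v,np.arcsin(abs(v[2])),np.degrees(np.arctan2(v[1],v[0])))
```

```text
[ 0.6576  0.1751 -0.1164  0.5043] [-1.8 -0.7 -0.4  0.8  0.3 -0.1 -2.3  0.9 -0.3  0.5 -1.6  0.9 -0.6 -0.3
 -0.2  0.1  0.2]
[0.0012 0.0012 0.0085 0.0188]
hinge [np.float64(0.7569186192148907), np.float64(0.16345432472024182), 0.12] handle [np.float64(0.5483389734429056), np.float64(0.18783733867736468), 0.164] yaw -6.667628644986728
rod dir [ 0.83784534 -0.06800411 -0.54165545] 0.5724052330282463 -4.640266641377497
```

```bash
python3 -m creep '[0,0,-1,0,0,-0.124,5,0,0,-1,0,0,-0.124,5,0,0,-1,0,0,-0.124,5,0,0,-1,0,0,-0.124,5,0,0,0,0,0,-0.124,5,0,0,0,0,0,-0.124,5,0,0,0,0,0,-0.124,5,0,0,0,0,0,-0.124,5]' >/dev/null
python3 -m creep '[0,0,0,0,0,-0.124,5,0,0,0,0,0,-0.124,5,0,0,0,0,0,0,5,0,0,0,0,0,0,5]' >/dev/null
python3 - <<'E'
from h import *;plan(.5483,.1878,.23,83.3)
from station import manip
s=manip.state();c=manip.capture("wrist");c["state"]=s;pickle.dump(c,open("w3.pkl","wb"))
cv2.imwrite("pics/w3.png",c["color"][:,:,::-1])
E
```

```text
t 14.8 pos [0.4004 0.2618 0.2567] yaw 82.8 tilt [-0.001 -0.002 -1.   ] wz -0.009 shift [-5.62 15.55  2.66] gap 0.566 grip 0.0 F [ 0.2 -0.1  0.9] q [-1.3   0.12  0.65  2.   -0.08  1.05 -0.74]
```

View pics/w3.png

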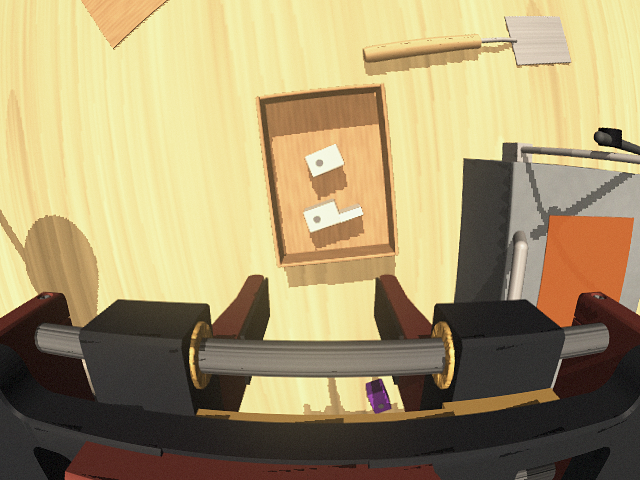

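Both blocks are well inside the tray, at (323,160) and (330,213). The handle's +y end is at about (519,238) and the knob at (608,137). I'll check the handle end against the fit while moving over it.

```bash
python3 -c "
from h import *
c=pickle.load(open('w3.pkl','rb'));print(watz(c,519,238,.17),watz(c,514,299,.17))"
python3 -m creep '[-0.8,2.22,0,0,0,0,5,-0.8,2.22,0,0,0,0,5,-0.8,2.22,0,0,0,0,5,-0.8,2.22,0,0,0,0,5,-0.8,2.22,0,0,0,0,5,-0.8,2.22,0.5,0,0,0,5,-0.8,2.22,0.5,0,0,0,5,0,0,0,0,0,0,5]' >/dev/null
python3 -m creep '[0,0,0,0,0,0,5,0,0,0,0,0,0,5]' >/dev/null
python3 - <<'E'
from h import *;plan(.5483,.1878,.145,83.3)
from station import manip
s=manip.state();c=manip.capture("wrist");c["state"]=s;pickle.dump(c,open("w4.pkl","wb"))
cv2.imwrite("pics/w4.png",c["color"][:,:,::-1])
E
```

```text
[0.54998976 0.25067458 0.17      ] [0.54731106 0.20042727 0.17      ]
t 15.68 pos [0.5478 0.1883 0.2472] yaw 82.9 tilt [-0.001 -0.    -1.   ] wz -0.007 shift [-0.03  0.07 10.22] gap 0.57 grip 0.0 F [ 0.   0.2 -0.6] q [-0.99  0.35  0.71  1.8  -0.26  1.09 -0.31]
```

View pics/w4.png

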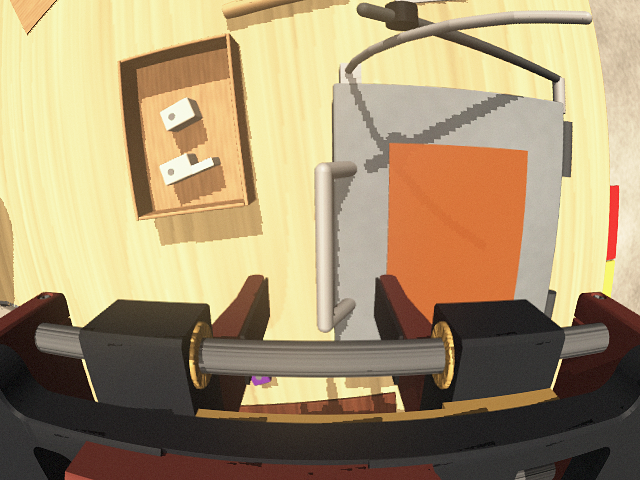

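The handle runs from (324,168) to (325,325), centred between the fingers. The marker rod is clear, with its tip at (360,10) and hinge corner at (558,80). I'll descend, grip, and triangulate the rod from these rays as well.

```bash
python3 - <<'E'
from h import *
from scipy.optimize import least_squares
c=pickle.load(open('w4.pkl','rb'));d=pickle.load(open("d2.pkl","rb"));t,s=d["top"],d["scene"]
print("bar ends",watz(c,324,168,.164),watz(c,325,326,.164))
T=lambda a,b:np.array((195+(a-400)/2.857,140+b/2.857));S=lambda a,b:np.array((290+a/4,150+(b-300)/4))
o=watz(c,360,10,1);a=watz(c,360,10,.0);R=toolrot(c["state"]).as_matrix();oc=R@c["tool_from_camera"][:3,3]+c["state"]["position"]
rays=[(oc,a-oc),ray(t,*T(457,217)),ray(s,*S(453,340))]
def pt(rs):
    M=np.zeros((3,3));b=np.zeros(3)
    for o,d in rs:
        d=d/np.linalg.norm(d);Q=np.eye(3)-np.outer(d,d);M+=Q;b+=Q@o
    return np.linalg.solve(M,b)
for n,rs in(("all",rays),("wt",rays[:2]),("ws",[rays[0],rays[2]]),("ts",rays[1:])):
    p=pt(rs);print(n,p,"ang",np.arcsin((p[2]-.12)/.215))
print("hinge rod end",watz(c,558,82,.12))
E
python3 -m creep '[0,0.1,2,0,0,0,5,0,0,2.5,0,0,0,5,0,0,2.5,0,0,0,5,0,0,2,0,0,0,5,0,0,1.2,0,0,0,5,0,0,0,0,0,0,5,0,0,0,0,0,0,5]'
python3 -m creep '[0,0,0,0,0,0,0.6,0,0,0,0,0,0,0.6,0,0,0,0,0,0,0.6,0,0,0,0,0,0,0.6,0,0,0,0,0,0,0.6,0,0,0,0,0,0,0.6]' 40
```

```text
bar ends [0.55545347 0.24332911 0.164     ] [0.54230746 0.13022517 0.164     ]
all [0.5852176  0.3251986  0.22608068] ang 0.515992683516403
wt [0.58201232 0.31983229 0.24060124] ang 0.5955160069741349
ws [0.58498899 0.32813771 0.22355121] ang 0.5025177214305977
ts [0.58633066 0.32427459 0.22751215] ang 0.5236640116699653
hinge rod end [0.77363124 0.30314506 0.12      ]
clock: 16.32
position: [0.5491, 0.1884, 0.146]
ee_rot: [-0.0, 0.749, 0.663, -0.0]
contact_force: [0.1, -0.8, 0.5]
finger_gap: 0.573
grip_force: 0.0
clock: 16.82
position: [0.5496, 0.1879, 0.1459]
ee_rot: [-0.0, 0.749, 0.663, 0.0]
contact_force: [0.3, -0.4, -0.4]
finger_gap: 0.152
grip_force: 0.0
```

```bash
python3 -m creep '[0,0,0,0,0,0,0.6,0,0,0,0,0,0,0.6,0,0,0,0,0,0,0.6]' 40
python3 -m creep '[0,0.17,-0.68,0,0,0,0.6,0,0.16,-0.68,0,0,0,0.6,0,0.2,-0.66,0,0,0,0.6,0,0.21,-0.66,0,0,0,0.6,0,0,0,0,0,0,0.6,0,0,0,0,0,0,0.6]'
```

```text
clock: 17.07
position: [0.5493, 0.1879, 0.1457]
ee_rot: [-0.0, 0.749, 0.663, -0.0]
contact_force: [-1.5, -0.2, 2.1]
finger_gap: 0.123
grip_force: 40.0
clock: 17.57
position: [0.5565, 0.187, 0.1725]
ee_rot: [-0.0, 0.749, 0.663, -0.0]
contact_force: [-0.3, 2.0, -6.0]
finger_gap: 0.128
grip_force: 40.0
```

Gripped (about 11 mm on the bar) and lifting with a spring load of about 6 N. Continuing along the arc.

```bash
python3 -m creep '[0,0.25,-0.65,0,0,0,0.6,0,0.26,-0.65,0,0,0,0.6,0,0.28,-0.64,0,0,0,0.6,0,0.3,-0.63,0,0,0,0.6,0,0.33,-0.61,0,0,0,0.6,0,0.34,-0.61,0,0,0,0.6,0,0.37,-0.59,0,0,0,0.6,0,0.38,-0.59,0,0,0,0.6]'
python3 -m creep '[0,0.4,-0.57,0,0,0,0.6,0,0.42,-0.56,0,0,0,0.6,0,0.44,-0.54,0,0,0,0.6,0,0.45,-0.53,0,0,0,0.6,0,0,0,0,0,0,0.6,0,0,0,0,0,0,0.6,0,0,0,0,0,0,0.6]'
python3 - <<'E'
from h import *;plan(.598,.182,.244)
from station import manip
d={n:manip.capture(n) for n in("scene","top")};st=manip.state();c=manip.capture("wrist");c["state"]=st;d["w"]=c
pickle.dump(d,open("d3.pkl","wb"))
g=st["position"]-toolrot(st).as_matrix()[:,2]*.0187
h=np.array([.7569,.1635,.12]);v=g-h;r=np.hypot(v[0],v[1]);print("lid angle",np.arctan2(v[2],r)-np.arctan2(.044,.21),"radius",np.hypot(r,v[2]))
s=d["scene"]["color"][:,:,::-1];w=c["color"][:,:,::-1]
o=np.zeros((600,800,3),np.uint8);o[:,:400]=cv2.resize(s[120:345,330:480],(400,600),interpolation=2)
o[:300,400:]=cv2.resize(w,(400,300));o[300:,400:]=cv2.resize(w[0:210,300:580],(400,300))
cv2.imwrite("pics/c3.png",o)
E
```

```text
clock: 18.23
position: [0.5802, 0.1844, 0.2224]
ee_rot: [-0.002, 0.749, 0.663, -0.001]
contact_force: [-7.2, 2.5, -3.3]
finger_gap: 0.126
grip_force: 40.0
clock: 18.82
position: [0.5962, 0.1826, 0.2446]
ee_rot: [-0.002, 0.749, 0.663, -0.002]
contact_force: [-12.2, 3.5, 2.2]
finger_gap: 0.125
grip_force: 40.0
t 18.82 pos [0.5962 0.1826 0.2446] yaw 83.1 tilt [-0.006  0.001 -1.   ] wz 0 shift [-0.04  0.19  0.06] gap 0.125 grip 39.97437536716461 F [-12.2   3.5   2.2] q [-0.9   0.44  0.69  1.69 -0.31  1.13 -0.24]
lid angle 0.5181781250678608 radius 0.21606235838995938
```

View pics/c3.png

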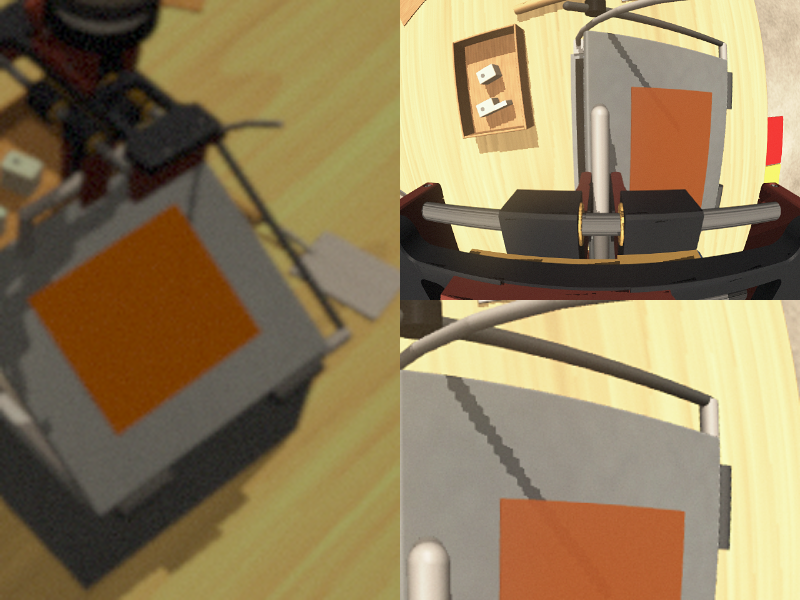

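The lid is at about the rod's tilt, with rod and lid edge nearly parallel in both views. I'll check numerically with refined lines in each view.

Run:
```python
from h import *
d=pickle.load(open("d3.pkl","rb"));s,t,w=d["scene"],d["top"],d["w"]
yaw=-.1164
def wr(u,v):
    K=w["intrinsics"];dx,dy=u-K[0,2],v-K[1,2];r=np.hypot(dx,dy);th=r/K[0,0]
    return toolrot(w["state"]).as_matrix()@w["tool_from_camera"][:3,:3]@[np.sin(th)*dx/r,np.sin(th)*dy/r,np.cos(th)]
def refine(c,p,q,rod,half=5):
    g=cv2.GaussianBlur(cv2.cvtColor(c["color"],cv2.COLOR_RGB2GRAY if rod else cv2.COLOR_RGB2GRAY).astype(np.float32),(0,0),.7)
    sat=cv2.GaussianBlur(cv2.cvtColor(c["color"],cv2.COLOR_RGB2HSV)[...,1].astype(np.float32),(0,0),.7)
    p,q=np.array(p,float),np.array(q,float);n=np.array([-(q-p)[1],(q-p)[0]])/np.linalg.norm(q-p);out=[]
    o=np.arange(-half,half+.1,.25)
    for k in np.linspace(0,1,25):
        x=p+k*(q-p)+o[:,None]*n;f=cv2.remap(g if rod else sat,x[:,0].astype(np.float32)[None],x[:,1].astype(np.float32)[None],1)[0]
        if rod: ww=np.clip(np.median(f)-10-f,0,None);ww=ww**2;e=(ww@o)/max(ww.sum(),1e-6)
        else: e=o[1:][np.argmax(abs(np.diff(f)))]
        out.append(p+k*(q-p)+e*n)
    return np.array(out)
def ang(rays):
    n=np.linalg.svd(np.array([r/np.linalg.norm(r) for r in rays]))[2][2]
    a=n[0]*np.cos(yaw)+n[1]*np.sin(yaw);  # n.(−a c)+nz s=0
    return np.arctan2(a,n[2]),np.std([n@(r/np.linalg.norm(r)) for r in rays])
W=lambda a,b:(300+(a-400)/1.4286,(b-300)/1.4286);S=lambda a,b:(330+a/2.667,120+b/2.667)
for nm,c,f,l,rr,ll in(("scene",s,S,lambda u,v:ray(s,u,v)[1],((232,160),(325,305)),((222,195),(315,332))),
                ("wrist",w,W,wr,((480,341),(685,398)),((440,371),(700,432)))):
    for k,(p,q) in(("rod",rr),("lid",ll)):
        P=refine(c,f(*p),f(*q),k=="rod",5 if nm=="wrist" else 4)
        a=ang([l(*x) for x in P]);m=np.polyfit(np.arange(25),P,1)
        print(nm,k,np.round(a,4),"ends",P[0].round(1),P[-1].round(1),"raw",np.round(f(*p),1),np.round(f(*q),1), "manual",round(ang([l(*f(*p)),l(*f(*q))])[0],3))
```

```text
scene rod [-2.6504e+00  4.0000e-04] ends [416.2 180.5] [452.1 234.2] raw [417. 180.] [451.9 234.4] manual 0.526
scene lid [0.5058 0.0006] ends [414.5 192.3] [448.9 243.9] raw [413.2 193.1] [448.1 244.5] manual 0.479
wrist rod [-2.6598e+00  9.0000e-04] ends [356.3  27.6] [499.8  67.4] raw [356.   28.7] [499.5  68.6] manual 0.487
wrist lid [0.489  0.0006] ends [327.6  51.4] [509.9  92.6] raw [328.   49.7] [510.   92.4] manual 0.514
```

Lid minus rod is +0.015 rad in the scene view and +0.007 in the wrist view, well within 0.07. I'll hold briefly and hand in.

```bash
python3 -m creep '[0,0,0,0,0,0,0.6,0,0,0,0,0,0,0.6,0,0,0,0,0,0,0.6,0,0,0,0,0,0,0.6,0,0,0,0,0,0,0.6,0,0,0,0,0,0,0.6]'
python3 -c "from station import manip;print(manip.close_job())"
```

```text
clock: 19.47
position: [0.5961, 0.1827, 0.2445]
ee_rot: [-0.002, 0.749, 0.663, -0.002]
contact_force: [-12.1, 1.8, 1.2]
finger_gap: 0.128
grip_force: 40.0
the job is handed in; nothing more can be done
None
```

I put both bad blocks in the scrap tray and handed the job in with the gripper still holding the lid, within about 0.015 rad of the marker rod by camera (limit 0.07); the hand-in returned no verdict.

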